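Put an actuator away in the rotary magazine

ROBOT

A 6-joint arm with a two-finger parallel gripper is mounted at the origin on a cart in front of the work surface, level with it; the furniture and walls round the work are solid. World frame = base frame: x ahead of the robot, y to its left, z up, the work surface at z = 0. Lengths are in mm, angles in rad, forces in N, time in s.
With the tool pointing down it reaches from about 300 to 750 mm from the base axis. Payload 8.5 kg.
Tool frame: the origin (TCP) lies at the very end of the fingers, on their centre line; the grasp point (between the pads) lies 19 mm behind it (robot.tcp_to_grasp is the distance from the TCP to the grasp point, in mm); y points along the fingers, x is the direction in which the jaws open and shut, and the axes are right-handed (so a half turn about y gives the same grasp; the last joint's range is limited). The gripper opens to 88 mm and grips with 3 to 60 N. Pads are 18 mm wide; open, the fingers measure 123 mm over their backs; the gripper's body (75 mm by 187 mm) begins 45 mm behind the grasp point.
Start: joints at [-1.43, 0.381, 1.297, -0, 1.464, -0.215], TCP at [191.581, -515.536, 238.748] pointing down, gripper open.
Joint ranges: [-3.11, 3.11], [-0.89, 2.33], [0.22, 2.48], [-1.42, 4.56], [0.17, 2.85], [-2.88, 2.88]. Speed limits (rad/s): [2.39, 2.39, 3.14, 3.14, 3.14, 3.14].

INTERFACE

Orientations are given as a 3x3 rotation matrix whose columns are the frame's x, y, z axes.
In Python, from cell import robot gives the robot as it stands.
- The arm moves only by the tool carry_out, never from a script. Its argument "series" is a list of rows, each a list of 7 numbers: the shift along the tool's x, y, z in m, then the turn, a rotation vector about the tool's x, y, z in rad, then the finger opening in m, from 0 to 0.0881. A call has 1 to 20 rows; each row is the pose to reach, as a shift and turn from the pose measured when the call began, along the tool's axes at that moment; what a row does not reach only later rows make up. A row lasts 1/8 s, in which the tool goes at most 62.5 mm and 10.7 degrees, less where a joint would pass 70% of its speed; a pose out of reach is approached as far as the arm can. A call with a gripper value outside its range is refused whole. The fingers move at their own pace and stop on an object; "grip_force" is the grip in N (left out, the last holds). Time passes only in rows, so rows that repeat a pose let the fingers close. It gives the time, the measured TCP pose, the force and the opening at its end, in the units of the state.
- robot.state(): the state, without advancing time (a new reading comes with each control period).
- robot.read_camera(name): name is "scene" or "top" or "wrist"; returns a dict with "pixels" (420x560x3 uint8, red, green, blue), "fov_y" (degrees; the focal length in pixels is half the picture's height over the tangent of half this angle, whatever the lens; pixels are square), "cx", "cy" (the principal point, pixels), "dist" ([k1, k2, p1, p2, k3] as OpenCV has them; the pictures are not rectified), "cam_to_world" (4x4, takes a point from camera to world coordinates); the wrist camera has in their place "tool_from_camera" (4x4, takes a point from camera to tool coordinates, whose origin is the TCP and whose axes are the tool frame's). Camera axes: x right, y up, looking along -z (the intrinsics and any distortion apply to the point x, -y, -z); pixel columns grow to the right and rows downward; lengths in mm; the calibration is good to about 2 mm. A picture is of the moment at which its call begins: read the wrist's pose just before it. There is no depth.
- robot.close_job(): hands the job in, once; it reports no verdict.
Trained networks look in a picture, given as the dict that the camera call returned (one of the last four; its "shot" number tells which), for a name from the list of things; names that differ only in an ending like _2 or _b are one class to them, and where a whole thing is asked for, a point or a joint stands for the part that bears it (a point fixed in the world has none). Each returns a list of dicts, best first, with "confidence" (0 to 1); they miss things now and then, are a little off and sometimes report something else, mostly with a low value. They report only what shows in the picture. A call takes as long as a camera call. They do not tell look-alikes from the thing itself.
- robot.cut_out(picture, query): "pixels" (420x560 bool, what is visible of it).
- robot.pinpoint(picture, query): "point" ([x, y, z] in mm, in world coordinates, good to about 4 mm: a listed point, or the origin of a listed thing).
The state is a dict: "time_s": time; "qpos": joint angles; "qd": joint speeds; "joint_efforts": joint torques, N m; "ee_pos": TCP position; "orientation": TCP orientation; "ft_force": force on the tool from outside, world axes, zero at the start; "wrist_torque": the same for the moment, N m; "opening": finger opening in mm.
Only numpy, scipy, OpenCV 4.12 (cv2) and the standard library are available. Lean on these libraries where they do the work, as an engineer would, in place of code of your own. Each camera call takes 0.05 s, during which the arm holds its last target.

TASK

Put the loose mirror actuator away in the rotary magazine: turn the clear cover by its bar knob until its opening stands squarely over the one empty compartment, then set the actuator down flat on the floor of that compartment, not dropping it from a height. Leave the cover open over it, let go of everything, and leave the other things on the bench where they are.

Things in the scene. Friction and masses are not known exactly. Their poses are not given: they have to be found in the camera images.
- actuator: The loose mirror actuator, standing on the bench right of the magazine: a black round disc 67 mm across and 28 mm high with small white knobs on top, 60 to 125 g. Origin: centre of its underside, z up out of its top. Its rim is straight-sided and 67 mm wide from 2 to 16 mm above the underside: grip it there, any way across the centre; above 16 mm the shape narrows to 42 mm.
- carousel: Rotary magazine fixed to the bench: aluminium drum 244 mm across, its face leaning 25 degrees to the robot, back rim 160 mm high. Origin on the bench under the drum; level frame (z up); the dial axis is (-0.4226, 0, 0.9063) in it. Three 120 degree compartments: back (+x side, highest, always filled), front left (+y), front right (-y). One front one is empty; the other two hold a fixed actuator.
- dial_cover (a joint): Angle of the clear round cover about the dial axis, rad, growing anticlockwise as one looks at the face. 0: opening straight over the back compartment; +2.094: over the front left one; -2.094: over the front right one. Stops at -2.7 and +2.7. It turns stiffly (about 0.1 N m) and stays where it is left.
- dial_grip (a point): Point on the dial axis at the middle height of the cover's bar knob, to be gripped. Its frame turns with the cover: z along the dial axis, out of the face; x points to the middle of the opening; y runs along the bar. The black bar is 68 mm long (y), 16 mm thick (x); its top is 14 mm above this point, its foot (a 52 mm hub disc) 17 mm below it, and the cover's top face 22 mm below it.
- opening_mid (a point): Middle of the opening, in the plane of the cover's top face, 71 mm from the dial axis; frame as dial_grip. The opening is a missing sector 104 degrees wide, from the hub (radius 26 mm) out to a rim band (inner radius 116 mm, standing 4 mm above the top face), with a raised aluminium strip (3 mm above the top face) along both straight edges.
- free_nest: Middle of the floor of the empty compartment, where a flush steel screw head 18 mm across shows, 71 mm from the dial axis. Its frame is parallel to the carousel's (level). The floor is flat, square to the dial axis, 30 mm under the cover, from the hub out to the 4 mm wall at radius 118 mm; dividers 3 mm thick.
- free_mouth (a point): Point straight above free_nest along the dial axis, 34 mm over the floor, in the plane of the cover's top face: where opening_mid must come to. Frame parallel to the carousel's.
- filled_nest: The same point of the other front compartment, which holds a fixed actuator.
- masking_roll: Bystander: flat roll of masking tape, 100 mm across, 25 mm high, near the front right edge. Origin under its centre.
- tape_roll: Bystander: small black tape roll, 62 mm across, 19 mm high, in front of the magazine, towards its left. Origin under its centre.
- scanner: Bystander: hand scanner 144x96x40 mm lying at the right, behind the actuator. Origin under its centre.
- glue_bottle: Bystander: upright white bottle with a red nozzle, 41 mm across, 105 mm high, behind and right of the magazine. Origin under its centre.
- organiser: Bystander: blue parts box with a clear lid, 130x194x47 mm, front left. Origin under its centre.
- marker: Bystander: felt pen, 135 mm long, lying in front of the magazine, towards its right. Origin under its centre.
Not all that is in view belongs to the job. Leave any yellow look-alike of the actuator alone.

How it is judged (in metres and radians):
On the way:
1. the cover's opening has been turned over the empty compartment (within 12 mm at its middle) (distance between opening_mid and free_mouth below 0.012 m), for 0.2 s.
At the end, for the whole second after the job is handed in: The middle of the cover's opening is within 12 mm of the point over the empty compartment's middle; the actuator lies in that compartment right way up, flat on its floor (underside centre within 50 mm of the floor's middle, its axis within 0.12 rad of the dial axis); cover and actuator are at rest (distance between opening_mid and free_mouth below 0.012 m and distance between actuator and free_nest below 0.05 m and angle between the z axis of actuator and the z axis of dial_grip, either way round below 0.12 rad and angle between actuator's own z axis and vertical below 0.7 rad and linear speed of actuator below 0.02 m/s and velocity of joint dial_cover between -0.05 and 0.05 rad/s); the robot touches nothing.
It fails at once if the actuator was dropped from more than about 4 cm or thrown (faster than 0.9 m/s while not held) (linear speed of actuator above 0.9 m/s and contact force between the fingers and actuator below 0.3 N).
It fails at once if a bystander (tape rolls, scanner, bottle, parts box, pen) was moved by more than 30 mm (distance of any of masking_roll, tape_roll, scanner, glue_bottle, organiser, marker from where it was at the start of the episode above 0.03 m).
It also fails if it takes over 54 s, if anything falls off the work surface, if the arm or the gripper's body presses on something with over 40 N, if the wrist force passes 120 N, or if a joint passes its speed limit or range.

## Working session

There is one attempt and no reset: what is moved stays moved. The work goes in short steps, Python scripts to look and compute and a tool call to move; the robot and the scene stay as the last step left them, time stands still between calls to the robot, and variables do not carry over. Pictures are saved under pics/ and viewed, and the job is handed in when it is done.

Besides the shell and the picture viewer there is one more tool, called as a command line: name --pt "numbers of a row" for each row, then --argument value for the rest. carry_out: Moves the arm, as the interface text tells. Its arguments: {"type":"object","properties":{"series":{"type":"array"},"grip_force":{"type":"number"}},"required":["series"]}

```bash
ls; mkdir -p pics; cat > h.py <<'E'
import numpy as np, cv2
from cell import robot
def K(p):
    f=210/np.tan(np.radians(p["fov_y"])/2)
    return np.array([[f,0,p["cx"]],[0,f,p["cy"]],[0,0,1.]])
def c2w(p,st=None):
    if "cam_to_world" in p: return np.array(p["cam_to_world"])
    T=np.eye(4);T[:3,:3]=np.array(st["orientation"]);T[:3,3]=st["ee_pos"]
    return T@np.array(p["tool_from_camera"])
def ray(p,uv,st=None):
    u=cv2.undistortPoints(np.array([[uv]],float),K(p),np.array(p["dist"],float))[0,0]
    T=c2w(p,st); d=T[:3,:3]@np.array([u[0],-u[1],-1]); return T[:3,3],d/np.linalg.norm(d)
def proj(p,X,st=None):
    T=np.linalg.inv(c2w(p,st)); X=np.atleast_2d(X)@T[:3,:3].T+T[:3,3]
    return cv2.projectPoints(X*[1,-1,-1],np.zeros(3),np.zeros(3),K(p),np.array(p["dist"],float))[0][:,0]
def onz(p,uv,z,st=None):
    o,d=ray(p,uv,st); return o+d*(z-o[2])/d[2]
def tri(rs):
    A=0;b=0
    for o,d in rs:
        M=np.eye(3)-np.outer(d,d);A=A+M;b=b+M@o
    return np.linalg.solve(A,b)
def save(p,n): cv2.imwrite("pics/"+n+".png",p["pixels"][:,:,::-1])
E
cat > a.py <<'E'
from h import *
np.set_printoptions(precision=1,suppress=True)
for n in ["scene","top","wrist"]:
    st=robot.state(); p=robot.read_camera(n); save(p,n+"0")
    print(n,p["fov_y"],c2w(p,st)[:3,3])
    for q in ["actuator","dial_grip","opening_mid","free_nest","filled_nest","free_mouth","carousel"]:
        try: print(q,[(np.array(r["point"]),round(r["confidence"],2)) for r in robot.pinpoint(p,q)[:3]])
        except Exception as e: print(q,e)
print(robot.state())
E
python3 a.py
```

```text
pics
scene 44.566578187233645 [135.7 691.4 983.5]
actuator [(array([ 489.1, -222. ,    1.3]), 0.89), (array([ 526. , -330.2,   -1.5]), 0.8), (array([ 641.9, -256.9,   -0.2]), 0.79)]
dial_grip [(array([546.5,  95.7, 120. ]), 0.91)]
opening_mid []
free_nest [(array([543.2,  95.6, 116.8]), 0.41)]
filled_nest []
free_mouth []
carousel [(array([566.1,  98.1,   2.7]), 0.88)]
top 54.78260970537864 [ 305.4  -27.3 1282.2]
actuator [(array([ 528.5, -322.7,    0.4]), 0.85), (array([ 490.6, -221.4,   -1.3]), 0.67), (array([ 637.9, -259.1,   -0. ]), 0.6)]
dial_grip [(array([543.9,  93.4, 123.1]), 0.57)]
opening_mid [(array([613.6, 107.2, 133.3]), 0.93)]
free_nest []
filled_nest [(array([ 674.9, -355.3,   -2.1]), 0.41)]
free_mouth []
carousel [(array([572.9,  99.6,  -2.4]), 0.67)]
wrist 67.42189050059417 [ 260.  -489.7  385. ]
actuator []
dial_grip []
opening_mid []
free_nest []
filled_nest []
free_mouth []
carousel []
{'time_s': 1.2, 'qpos': array([-1.4,  0.4,  1.3,  0. ,  1.5, -0.2]), 'qd': array([-0., -0.,  0., -0.,  0.,  0.]), 'joint_efforts': array([  0. , -43.8, -22.5,   0.1,   0. ,   0. ]), 'ee_pos': array([ 191.6, -515.5,  238.7]), 'orientation': array([[ 0.3,  0. ,  0.9],
       [-0.9,  0. ,  0.3],
       [-0. , -1. ,  0. ]]), 'ft_force': array([-0.2,  0.3, -0.2]), 'wrist_torque': array([ 0., -0.,  0.]), 'opening': 87.85825406671053}
```

View pics/scene0.png

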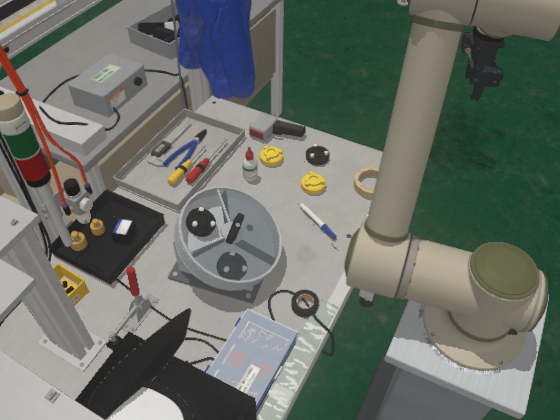

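View pics/top0.png

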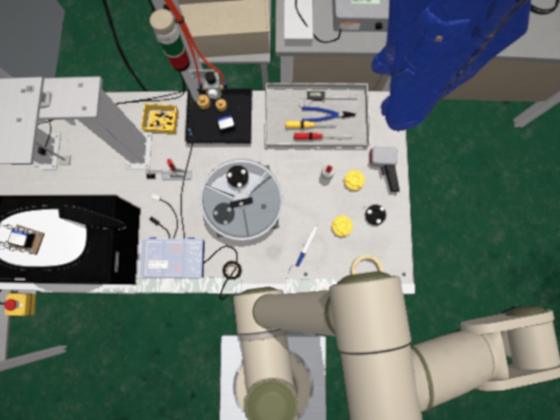

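View pics/wrist0.png

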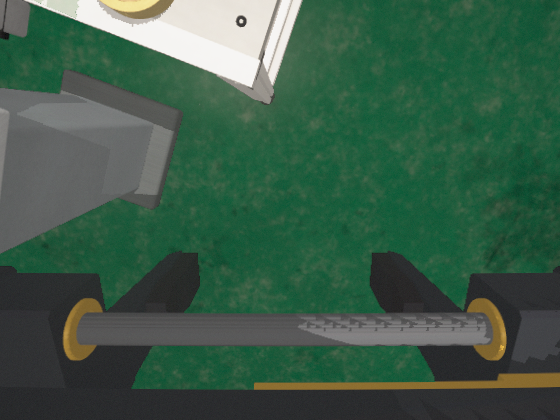

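```bash
python3 - <<'E'
import cv2,numpy as np
s=cv2.imread("pics/scene0.png");t=cv2.imread("pics/top0.png")
a=cv2.resize(s[175:295,165:290],(500,480),interpolation=3)
b=cv2.resize(s[130:210,240:360],(300,200),interpolation=3)
c=cv2.resize(t[150:250,195:290],(300,316),interpolation=3)
d=cv2.resize(t[160:240,330:410],(270,270),interpolation=3)
o=np.zeros((600,800,3),np.uint8);o[:480,:500]=a;o[:316,500:]=c;o[320:590,510:780]=d
cv2.imwrite("pics/crop.png",o)
E
```

```text
(no output)
```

View pics/crop.png

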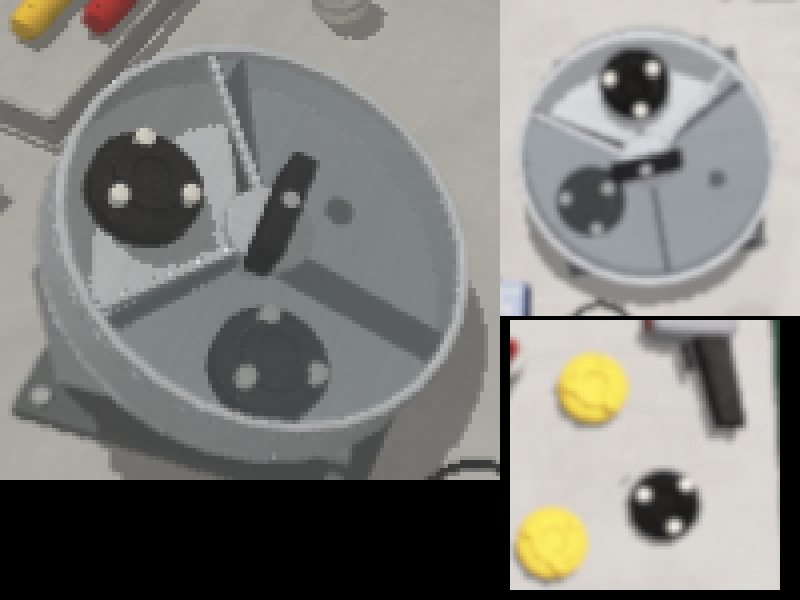

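```bash
cat >> h.py <<'E'
from scipy.spatial.transform import Rotation as Ro
def go(p,R):
    st=robot.state(); R0=np.array(st["orientation"])
    s=R0.T@(np.array(p)-st["ee_pos"])/1000; r=Ro.from_matrix(R0.T@R).as_rotvec()
    print("shift",np.round(s,4),"rot",np.round(r,4),"ang",np.round(np.linalg.norm(r)*57.3,1),"rows>=",max(np.linalg.norm(s)/.0625,np.linalg.norm(r)/.1867))
def frame(xdir,ydir):
    y=np.array(ydir,float);y/=np.linalg.norm(y);x=np.array(xdir,float);x-=y*(x@y);x/=np.linalg.norm(x)
    return np.c_[x,y,np.cross(x,y)]
E
python3 - <<'E'
from h import *
np.set_printoptions(precision=4,suppress=True)
st=robot.state();p=robot.read_camera("wrist")
print(np.array(p["tool_from_camera"])); print(np.array(st["orientation"]),p["dist"],p["cx"],p["cy"])
n=np.array([-.4226,0,.9063])
P=np.array([545,95,121])+n*230
for x in ([0,-1,0],[0,1,0],[.3,-.95,0]):
    R=frame(x,-n); print(R[:,2]); go(P,R)
E
```

```text
[[   1.        0.0009   -0.0003   -0.4023]
 [  -0.0005    0.2872   -0.9579 -146.2458]
 [  -0.0008    0.9579    0.2872   73.181 ]
 [   0.        0.        0.        1.    ]]
[[ 0.3483  0.      0.9374]
 [-0.9374  0.      0.3483]
 [-0.     -1.      0.    ]] [-0.019  0.     0.     0.     0.   ] 284.30682648489613 212.2395802790779
[0.9063 0.     0.4226]
shift [-0.483  -0.0907  0.4529] rot [ 0.4317  0.3501 -0.0776] ang 32.2 rows>= 10.692980184550853
[-0.9063  0.     -0.4226]
shift [-0.483  -0.0907  0.4529] rot [-0.1086 -2.726  -0.6043] ang 160.1 rows>= 14.966785471724494
[0.8713 0.2752 0.4063]
shift [-0.483  -0.0907  0.4529] rot [ 0.4146  0.0758 -0.1361] ang 25.4 rows>= 10.692980184550853
```

```bash
python3 - <<'E'
from h import *
n=np.array([-.4226,0,.9063])
P=np.array([545,95,121])+n*160
go(P,frame([0,-1,0],-n))
E
```

```text
shift [-0.4727 -0.0273  0.4806] rot [ 0.4317  0.3501 -0.0776] ang 32.2 rows>= 10.794898291747243
```

carry_out --pt "-0.04 -0.005 0.04 0.036 0.029 -0.006 0.088" --pt "-0.08 -0.01 0.08 0.072 0.058 -0.012 0.088" --pt "-0.12 -0.015 0.12 0.108 0.087 -0.019 0.088" --pt "-0.16 -0.02 0.16 0.144 0.116 -0.026 0.088" --pt "-0.2 -0.02 0.2 0.18 0.146 -0.032 0.088" --pt "-0.24 -0.02 0.24 0.216 0.175 -0.039 0.088" --pt "-0.28 -0.025 0.28 0.252 0.204 -0.045 0.088" --pt "-0.32 -0.025 0.32 0.288 0.233 -0.052 0.088" --pt "-0.36 -0.027 0.36 0.324 0.262 -0.058 0.088" --pt "-0.4 -0.027 0.4 0.36 0.29 -0.065 0.088" --pt "-0.44 -0.027 0.44 0.396 0.32 -0.071 0.088" --pt "-0.472 -0.027 0.48 0.432 0.35 -0.0776 0.088" --pt "-0.472 -0.027 0.48 0.432 0.35 -0.0776 0.088" --pt "-0.472 -0.027 0.48 0.432 0.35 -0.0776 0.088"

```text
time_s: 3.0
ee_pos: [476.8, 93.8, 265.6]
orientation: [[0.001, 0.422, 0.906], [-1.0, 0.0, 0.001], [0.0, -0.906, 0.422]]
ft_force: [0.7, -0.2, 0.5]
opening: 88.2
```

```bash
cat > b.py <<'E'
from h import *
import sys
np.set_printoptions(precision=1,suppress=True)
st=robot.state(); p=robot.read_camera("wrist"); save(p,sys.argv[1])
import pickle; pickle.dump((st,p),open("pics/"+sys.argv[1]+".pkl","wb"))
print(st["time_s"],st["qpos"].round(2),st["ee_pos"],st["ft_force"],st["opening"])
for q in sys.argv[2:]:
    try: print(q,[(np.array(r["point"]),proj(p,r["point"],st)[0],round(r["confidence"],2)) for r in robot.pinpoint(p,q)[:3]])
    except Exception as e: print(q,e)
E
python3 b.py w1 dial_grip opening_mid free_nest filled_nest carousel free_mouth
```

```text
3.0 [-0.1  0.1  1.7  0.   0.9  1.5] [476.8  93.8 265.6] [ 0.7 -0.2  0.5] 88.16973786719636
dial_grip [(array([543.7,  95.8, 124. ]), array([282.1, 194.4]), 0.79)]
opening_mid []
free_nest []
filled_nest [(array([543.1,  94.1, 122.2]), array([283.8, 195.4]), 0.24)]
carousel [(array([564.9,  96.4,   1.3]), array([282.2, 197.1]), 0.59)]
free_mouth []
```

View pics/w1.png

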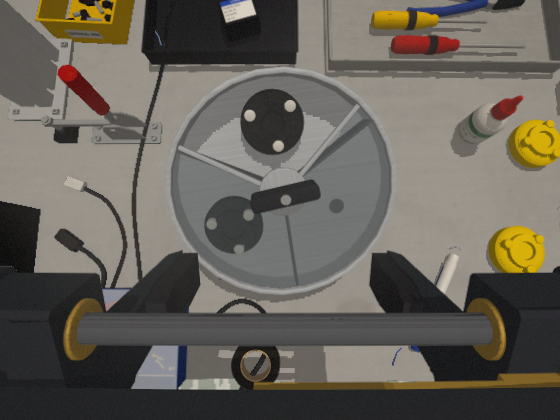

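```bash
python3 - <<'E'
import cv2
a=cv2.imread("pics/w1.png")[55:305,160:405]
cv2.imwrite("pics/w1c.png",cv2.resize(a,None,fx=2.4,fy=2.4,interpolation=3))
E
```

```text
(no output)
```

View pics/w1c.png

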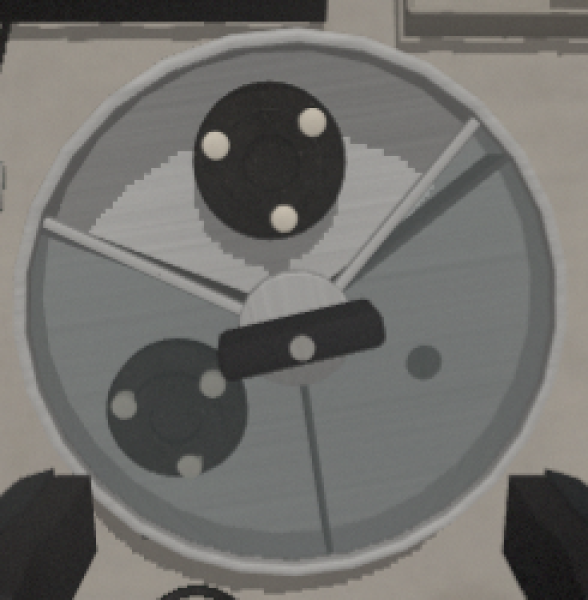

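```bash
cat > fit.py <<'E'
from h import *
import pickle
from scipy.optimize import least_squares
np.set_printoptions(precision=3,suppress=True)
def basis(yaw):
    n0=np.array([-.4226,0,.9063]);x0=np.array([.9063,0,.4226]);y0=np.array([0,1,0])
    Rz=Ro.from_euler('z',yaw).as_matrix(); return Rz@x0,Rz@y0,Rz@n0
def pt(C,yaw,r,a,h):
    x,y,n=basis(yaw); return C+h*n+r*(np.cos(a)*x+np.sin(a)*y)
if __name__=="__main__":
    st,p=pickle.load(open("pics/w1.pkl","rb"))
    f=lambda u:np.array(u)/2.4+[160,55]-.3
    def line(P,a,b):
        a,b=proj(p,[a,b],st); d=(b-a)/np.linalg.norm(b-a); return (P-a)@np.array([-d[1],d[0]])
    def res(v,full=False):
        C=v[:3];yaw,th=v[3:5];r=[]
        r+=list(proj(p,pt(C,yaw,0,0,14),st)[0]-f([302,348]))
        r+=list(proj(p,pt(C,yaw,71,-2.0944,-56),st)[0]-f([424,362]))
        for q in ([306,395],[328,545]): r.append(line(f(q),pt(C,yaw,30,np.pi,-26),pt(C,yaw,115,np.pi,-26)))
        for q in ([226,355],[378,322]): r.append(line(f(q),pt(C,yaw,30,th+np.pi/2,14),pt(C,yaw,30,th-np.pi/2,14)))
        e=v[5]
        for s,qs in ((1,([50,224],[225,297])),(-1,([470,130],[350,272]))):
            for q in qs: 
                o=e*np.array(pt(np.zeros(3),yaw,1,th+s*np.pi/2,0))
                r.append(line(f(q),pt(C,yaw,30,th+s*.9076,-19)+o,pt(C,yaw,115,th+s*.9076,-19)+o))
        r.append((C[2]-122.5)/4)
        return np.array(r)
    s=least_squares(res,[544,95,122.5,0,.1,0]); print(s.x,s.fun)
E
python3 fit.py
```

```text
[544.396  93.261 122.935   0.143   0.09    5.533] [ 0.064 -2.416 -0.092 -0.828  0.109 -0.664 -1.988 -1.051 -0.948  1.208
  0.409 -0.204  0.109]
```

```bash
python3 - <<'E'
from fit import *
C=np.array([544.4,93.5,122.9]);x,y,n=basis(.143);t=.09
R=frame(np.cos(t)*x+np.sin(t)*y,-n)
go(C+n*90,R)
E
```

```text
shift [0.005 0.068 0.001] rot [ 0.051 -1.791  0.048] ang 102.7 rows>= 9.600391305168708
```

carry_out --pt "0.005 0.007 0.001 0.005 -0.18 0.005 0.088" --pt "0.005 0.014 0.001 0.01 -0.36 0.01 0.088" --pt "0.005 0.02 0.001 0.015 -0.54 0.014 0.088" --pt "0.005 0.027 0.001 0.02 -0.72 0.019 0.088" --pt "0.005 0.034 0.001 0.026 -0.9 0.024 0.088" --pt "0.005 0.041 0.001 0.031 -1.08 0.029 0.088" --pt "0.005 0.048 0.001 0.036 -1.26 0.034 0.088" --pt "0.005 0.055 0.001 0.041 -1.44 0.038 0.088" --pt "0.005 0.062 0.001 0.046 -1.62 0.043 0.088" --pt "0.005 0.068 0.001 0.051 -1.79 0.048 0.088" --pt "0.005 0.068 0.001 0.051 -1.79 0.048 0.088" --pt "0.005 0.068 0.001 0.051 -1.79 0.048 0.088"

```text
time_s: 4.85
ee_pos: [506.7, 88.1, 204.9]
orientation: [[0.882, 0.418, -0.218], [0.213, 0.06, 0.975], [0.421, -0.906, -0.036]]
ft_force: [0.7, 0.3, -0.1]
opening: 88.0
```

```bash
python3 b.py w2 dial_grip opening_mid free_nest carousel
```

```text
4.85 [-0.1  0.2  1.8  0.1  0.8 -0.4] [506.7  88.1 204.9] [ 0.7  0.3 -0.1] 87.96098179891366
dial_grip [(array([544.9,  93.8, 121.1]), array([284.8, 215. ]), 0.86)]
opening_mid []
free_nest [(array([567.5,  96.6,  -0.6]), array([258.1, 182.5]), 0.58)]
carousel [(array([568.7,  98. ,  -2.4]), array([258.8, 181.2]), 0.67)]
```

View pics/w2.png

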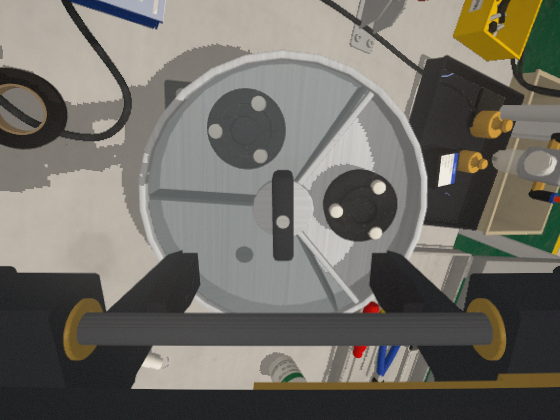

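```bash
cat > fit2.py <<'E'
from fit import *
V=[pickle.load(open("pics/%s.pkl"%k,"rb")) for k in("w1","w2")]
f=lambda u:np.array(u)/2.4+[160,55]-.3
def res(v):
    C=v[:3];yaw,hd,hs=v[3:6];r=[]
    for k,dot,scr,div in ((0,f([302,348]),f([424,362]),(f([306,395]),f([328,545]))),(1,[283,222],[244.5,254.5],([155,194],[248,199]))):
        st,p=V[k]
        r+=list(proj(p,pt(C,yaw,0,0,hd),st)[0]-dot)
        r+=list(proj(p,pt(C,yaw,71,-2.0944,hs),st)[0]-scr)
        a,b=proj(p,[pt(C,yaw,30,np.pi,-26),pt(C,yaw,115,np.pi,-26)],st);d=(b-a)/np.linalg.norm(b-a)
        for q in div: r.append((np.array(q)-a)@np.array([-d[1],d[0]]))
    r.append((hd-15)/2);r.append((hs+56)/2)
    return np.array(r)
s=least_squares(res,[544,95,122.5,.14,14,-56]); print(s.x,s.fun)
E
python3 fit2.py
```

```text
[544.671  93.861 118.441   0.145  17.783 -53.665] [-0.319 -0.856 -0.782  0.006 -0.471 -1.126  0.059 -1.082 -0.834 -1.346
  0.931  3.401  1.392  1.167]
```

```bash
python3 - <<'E'
from fit import *
C=np.array([543.8,93.8,121.3]);x,y,n=basis(.145);t=.09
R=frame(np.cos(t)*x+np.sin(t)*y,-n)
go(C-n*12,R)
st=robot.state();print(st["qpos"])
E
```

```text
shift [-0.001  0.104  0.   ] rot [ 0.001 -0.004 -0.   ] ang 0.2 rows>= 1.6575055134190824
[-0.111  0.194  1.756  0.153  0.774 -0.429]
```

carry_out --pt "-0.001 0.03 0 0 0 0 0.088" --pt "-0.001 0.06 0 0 0 0 0.088" --pt "-0.001 0.085 0 0 0 0 0.088" --pt "-0.001 0.095 0 0 0 0 0.088" --pt "-0.001 0.102 0 0 0 0 0.088" --pt "-0.001 0.102 0 0 0 0 0.088"

```text
time_s: 5.85
ee_pos: [548.6, 94.2, 112.3]
orientation: [[0.881, 0.419, -0.221], [0.216, 0.06, 0.975], [0.421, -0.906, -0.037]]
ft_force: [0.5, -0.1, 0.4]
opening: 87.9
```

```bash
python3 b.py w3
```

```text
5.85 [-0.1  0.4  1.8  0.2  0.5 -0.5] [548.6  94.2 112.3] [ 0.5 -0.1  0.4] 87.86216249227093
```

View pics/w3.png

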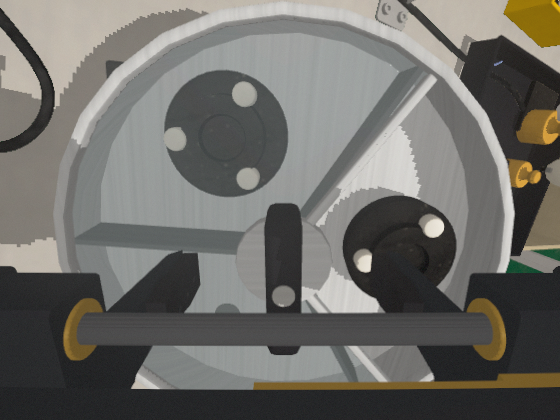

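carry_out --pt "0 0 0 0 0 0 0.0" --pt "0 0 0 0 0 0 0.0" --pt "0 0 0 0 0 0 0.0" --pt "0 0 0 0 0 0 0.0" --pt "0 0 0 0 0 0 0.0" --pt "0 0 0 0 0 0 0.0" --pt "0 0 0 0 0 0 0.0" --pt "0 0 0 0 0 0 0.0" --grip_force 30

```text
time_s: 6.9
ee_pos: [548.0, 94.2, 112.3]
orientation: [[0.881, 0.418, -0.221], [0.216, 0.06, 0.975], [0.42, -0.907, -0.037]]
ft_force: [-2.8, -1.9, 0.6]
opening: 15.5
```

```bash
python3 b.py w4; python3 - <<'E'
from h import *
print(robot.state())
E
```

```text
6.9 [-0.1  0.4  1.8  0.2  0.5 -0.5] [548.   94.2 112.3] [-2.8 -1.9  0.6] 15.535673290285304
{'time_s': 6.95, 'qpos': array([-0.0872402 ,  0.39719279,  1.78813955,  0.18888803,  0.53858103,
       -0.46048313]), 'qd': array([-0.00099458, -0.00029657, -0.00068287,  0.00079801,  0.00104735,
        0.00055164]), 'joint_efforts': array([  0.75291926, -38.15972328, -17.5350666 ,   0.64670043,
        -1.53379586,   0.11330102]), 'ee_pos': array([548.04397712,  94.19175988, 112.25591682]), 'orientation': array([[ 0.88123038,  0.41772915, -0.22121342],
       [ 0.21612114,  0.06014121,  0.97451254],
       [ 0.42038634, -0.90657895, -0.03728184]]), 'ft_force': array([-3.86487297, -2.21246621, -0.6090596 ]), 'wrist_torque': array([-0.3550874 ,  0.52964871,  0.01580077]), 'opening': 15.438408611573724}
```

View pics/w4.png

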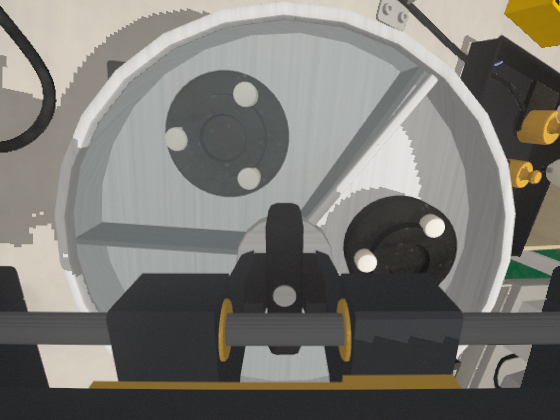

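```bash
python3 - <<'E'
from fit import *
st,p=pickle.load(open("pics/w4.pkl","rb"))
T=np.linalg.inv(np.array(p["tool_from_camera"]))
for h in (-23,-26,-29):
  for z in (-5,0,5):
    X=T[:3,:3]@np.array([0,h,z])+T[:3,3]
    print(h,z,cv2.projectPoints((X*[1,-1,-1])[None],np.zeros(3),np.zeros(3),K(p),np.array(p["dist"]))[0].ravel())
x,y,n=basis(.145);R=np.array(st["orientation"])
tx=R[:,0];print("theta now",np.arctan2(tx@y,tx@x))
E
```

```text
-23 -5 [286.068 302.168]
-23 0 [286.082 292.355]
-23 5 [286.096 282.329]
-26 -5 [286.104 305.984]
-26 0 [286.118 296.009]
-26 5 [286.133 285.812]
-29 -5 [286.14 309.96]
-29 0 [286.156 299.818]
-29 5 [286.171 289.445]
theta now 0.08669046836126353
```

carry_out --pt "0 0 0 0 0.07 0 0.0" --pt "0 0 0 0 0.2 0 0.0" --pt "0 0 0 0 0.34 0 0.0" --pt "0 0 0 0 0.48 0 0.0" --pt "0 0 0 0 0.62 0 0.0" --pt "0 0 0 0 0.76 0 0.0" --pt "0 0 0 0 0.9 0 0.0" --pt "0 0 0 0 1.04 0 0.0" --pt "0 0 0 0 1.18 0 0.0" --pt "0 0 0 0 1.32 0 0.0" --pt "0 0 0 0 1.46 0 0.0" --pt "0 0 0 0 1.6 0 0.0" --pt "0 0 0 0 1.74 0 0.0" --pt "0 0 0 0 1.88 0 0.0" --pt "0 0 0 0 2.0 0 0.0" --pt "0 0 0 0 2.1 0 0.0" --pt "0 0 0 0 2.16 0 0.0" --pt "0 0 0 0 2.18 0 0.0" --pt "0 0 0 0 2.18 0 0.0" --pt "0 0 0 0 2.18 0 0.0"

```text
time_s: 9.45
ee_pos: [547.6, 94.6, 112.1]
orientation: [[-0.322, 0.417, 0.85], [-0.923, 0.061, -0.38], [-0.21, -0.907, 0.365]]
ft_force: [-3.0, 5.3, 1.4]
opening: 15.6
```

```bash
python3 b.py w5; python3 - <<'E'
from fit import *
st=robot.state();x,y,n=basis(.145);tx=np.array(st["orientation"])[:,0];print("theta now",np.arctan2(tx@y,tx@x))
E
```

```text
9.45 [-0.1  0.4  1.8  0.2  0.5  1.7] [547.6  94.6 112.1] [-3.   5.3  1.4] 15.641421015654931
theta now -2.092684810423939
```

View pics/w5.png

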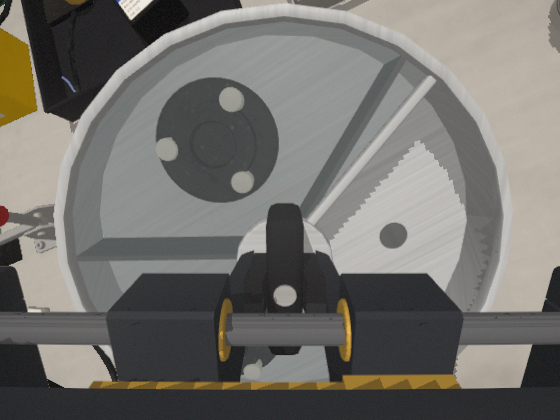

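carry_out --pt "0 0 0 0 0 0 0.07" --pt "0 0 0 0 0 0 0.08" --pt "0 0 0 0 0 0 0.088" --pt "0 0 0 0 0 0 0.088" --pt "0 -0.02 0 0 0 0 0.088" --pt "0 -0.05 0 0 0 0 0.088" --pt "0 -0.09 0 0 0 0 0.088" --pt "0 -0.13 0 0 0 0 0.088" --pt "0 -0.16 0 0 0 0 0.088" --pt "0 -0.16 0 0 0 0 0.088"

```text
time_s: 10.75
ee_pos: [481.1, 84.7, 259.1]
orientation: [[-0.321, 0.421, 0.848], [-0.923, 0.06, -0.38], [-0.211, -0.905, 0.369]]
ft_force: [0.2, -0.4, -0.6]
opening: 88.1
```

```bash
python3 b.py w6 dial_grip opening_mid free_nest free_mouth
```

```text
10.75 [-0.1  0.1  1.7  0.1  0.9  1.8] [481.1  84.7 259.1] [ 0.2 -0.4 -0.6] 88.1277208926522
dial_grip [(array([544. ,  95. , 125.4]), array([282.4, 197.4]), 0.62)]
opening_mid []
free_nest [(array([543.8,  27.9,  56.8]), array([349.6, 185.1]), 0.58)]
free_mouth [(array([529.9,  27.6,  89.3]), array([354.4, 191.8]), 0.47), (array([348.4, 130.1,   2.6]), array([327.3, 363.5]), 0.37)]
```

View pics/w6.png

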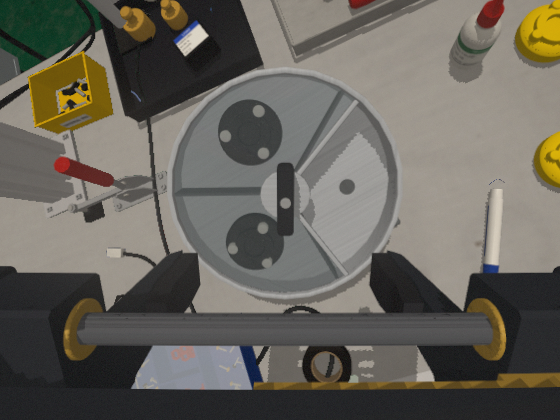

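```bash
python3 - <<'E'
from fit import *
V={k:pickle.load(open("pics/%s.pkl"%k,"rb")) for k in("w1","w2","w5","w6")}
uv={"w1":(336.4,205.5),"w2":(244.5,254.5),"w5":(393.5,235.5),"w6":(347.5,186.5)}
N=tri([ray(V[k][1],uv[k],V[k][0]) for k in uv]);print("screw",N)
for k in uv: print(k,proj(V[k][1],N,V[k][0])[0]-uv[k])
D=tri([ray(V[k][1],u,V[k][0]) for k,u in (("w1",(285.5,199.7)),("w2",(283,222)),("w5",(285,296)),("w6",(285.5,203)))]);print("dot",D)
x,y,n=basis(.145)
print("dot->screw in carousel axes",(N-D)@np.c_[x,y,n], "ang",np.arctan2((N-D)@y,(N-D)@x))
# plane 19mm below grip (strip tops), grip ~ D-15n
st,p=V["w6"]; C=D-15*n
def onp(uv,h):
    o,d=ray(p,uv,st); return o+d*((C+h*n-o)@n)/(d@n)
def ang(a,b):
    v=onp(a,-19)-onp(b,-19); return np.arctan2(v@y,v@x)
a1=ang((357,102),(302,172));a2=ang((344,274),(304,222));print(a1,a2,(a1+a2)/2)
E
python3 -c "
import cv2
a=cv2.imread('pics/w6.png')[60:305,165:410]
cv2.imwrite('pics/w6c.png',cv2.resize(a,None,fx=2.4,fy=2.4,interpolation=3))"
```

```text
screw [543.571  31.218  57.788]
w1 [-0.043  0.101]
w2 [-0.531  0.231]
w5 [ 0.376 -0.21 ]
w6 [-0.606 -0.298]
dot [535.986  92.428 136.581]
dot->screw in carousel axes [-34.511 -61.664 -70.844] ang -2.081030828157825
-1.1752857213285142 -3.0207999880789784 -2.0980428547037464
```

View pics/w6c.png

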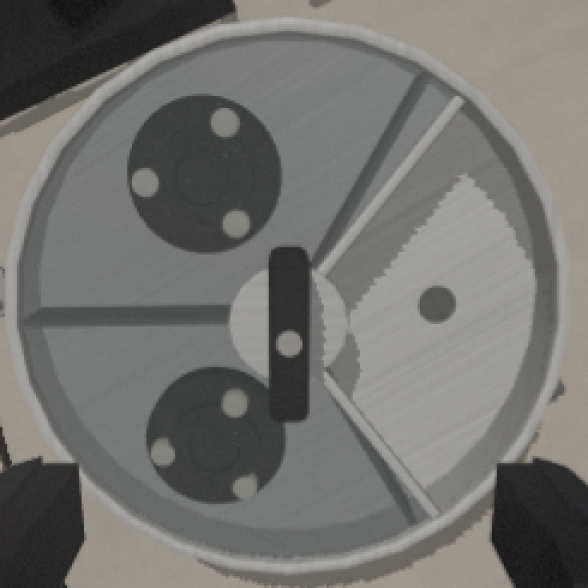

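```bash
python3 - <<'E'
from h import *
go([527,-325,160],frame([1,0,0],[0,0,-1]))
go([527,-325,160],frame([.94,-.34,0],[0,0,-1]))
E
```

```text
shift [0.3836 0.0812 0.16  ] rot [-0.4576 -1.913   0.2214] ang 113.4 rows>= 10.60185502568019
shift [0.3836 0.0812 0.16  ] rot [-0.4635 -1.5734  0.1318] ang 94.3 rows>= 8.813875215960921
```

carry_out --pt "0.032 0.0 0.013 -0.039 -0.131 0.011 0.088" --pt "0.064 0.0 0.027 -0.077 -0.262 0.022 0.088" --pt "0.096 0.005 0.04 -0.116 -0.393 0.033 0.088" --pt "0.128 0.01 0.053 -0.155 -0.524 0.044 0.088" --pt "0.16 0.015 0.067 -0.193 -0.655 0.055 0.088" --pt "0.192 0.02 0.08 -0.232 -0.787 0.066 0.088" --pt "0.224 0.03 0.093 -0.27 -0.918 0.077 0.088" --pt "0.256 0.04 0.107 -0.309 -1.049 0.088 0.088" --pt "0.288 0.05 0.12 -0.348 -1.18 0.099 0.088" --pt "0.32 0.06 0.133 -0.386 -1.311 0.11 0.088" --pt "0.352 0.07 0.147 -0.425 -1.442 0.121 0.088" --pt "0.383 0.08 0.16 -0.463 -1.573 0.132 0.088" --pt "0.383 0.08 0.16 -0.463 -1.573 0.132 0.088" --pt "0.383 0.08 0.16 -0.463 -1.573 0.132 0.088"

```text
time_s: 12.75
ee_pos: [526.6, -323.8, 160.6]
orientation: [[0.94, -0.0, 0.342], [-0.342, 0.002, 0.94], [-0.001, -1.0, 0.002]]
ft_force: [0.4, -0.5, -1.4]
opening: 88.3
```

```bash
python3 b.py w7 actuator
```

```text
12.75 [-0.7  0.6  1.2  0.   1.4 -0.4] [ 526.6 -323.8  160.6] [ 0.4 -0.5 -1.4] 88.33577633679035
actuator [(array([ 642.7, -258.5,    0.5]), array([380.5,  87.3]), 0.74), (array([ 531.7, -321. ,    3.6]), array([289.3, 191.6]), 0.73), (array([ 491.8, -216. ,   -2.1]), array([210.6, 101. ]), 0.56)]
```

View pics/w7.png

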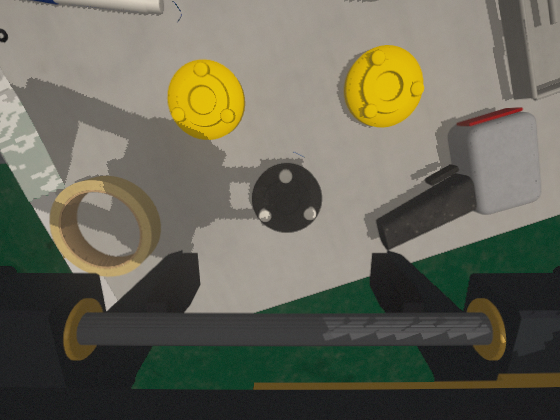

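```bash
cat > act.py <<'E'
from fit import *
import sys
st,p=pickle.load(open("pics/w7.pkl","rb"))
im=p["pixels"].astype(int)
m=(im.max(2)<75); m[:150]=0;m[245:]=0;m[:,:240]=0;m[:,335:]=0
n,l,s,c=cv2.connectedComponentsWithStats(m.astype(np.uint8)); k=1+s[1:,4].argmax()
cn=max(cv2.findContours((l==k).astype(np.uint8),cv2.RETR_EXTERNAL,cv2.CHAIN_APPROX_NONE)[0],key=len)
H=cv2.convexHull(cn)[:,0].astype(float); print(s[k])
t=np.linspace(0,2*np.pi,90)
def outline(v):
    P=[np.c_[v[0]+33.5*np.cos(t),v[1]+33.5*np.sin(t),0*t+z] for z in (1,16)]
    return cv2.convexHull(proj(p,np.vstack(P),st).astype(np.float32))
def res(v): 
    h=outline(v); return [cv2.pointPolygonTest(h,tuple(map(float,q)),True)-.5 for q in H]
r=least_squares(res,[529,-323]);print(r.x,np.abs(r.fun).max(),np.mean(r.fun))
c=np.array([*r.x,0])
R=frame([.94,-.34,0],[0,0,-1]); go(c+[0,0,3],R)
E
python3 act.py
```

```text
[ 252  163   70   69 3310]
[ 527.261 -324.302] 0.5260160727464471 0.18696817114692524
shift [ 0.001  0.158 -0.001] rot [-0.001 -0.001  0.   ] ang 0.1 rows>= 2.534491730116365
```

carry_out --pt "0.001 0.03 0 0 0 0 0.088" --pt "0.001 0.06 -0.001 0 0 0 0.088" --pt "0.001 0.09 -0.001 0 0 0 0.088" --pt "0.001 0.11 -0.001 0 0 0 0.088" --pt "0.001 0.11 -0.001 0 0 0 0.088"

```text
time_s: 13.48
ee_pos: [526.9, -323.9, 50.7]
orientation: [[0.94, -0.001, 0.341], [-0.341, 0.002, 0.94], [-0.002, -1.0, 0.002]]
ft_force: [0.3, 0.2, 0.7]
opening: 87.9
```

```bash
python3 b.py w8 actuator
```

```text
13.475 [-0.7  0.7  1.4  0.   1.1 -0.4] [ 526.9 -323.9   50.7] [0.3 0.2 0.7] 87.94681360744993
actuator [(array([ 530.4, -323.4,    3.9]), array([290.6, 233.2]), 0.92), (array([ 493.1, -211.7,   -0.9]), array([166.9,  82.9]), 0.87), (array([ 647.3, -259.5,   -2.9]), array([441. ,  69.4]), 0.55)]
```

View pics/w8.png

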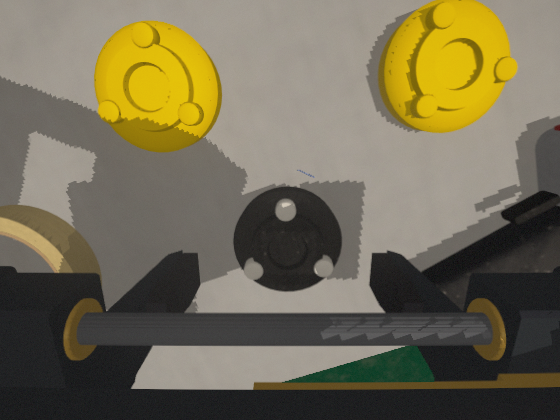

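```bash
python3 - <<'E'
from fit import *
a=pickle.load(open("pics/w7.pkl","rb"));b=pickle.load(open("pics/w8.pkl","rb"))
for u,v in (((285.7,176.5),(286,209.5)),((264.8,215),(254,270)),((310.3,213.5),(322.5,268))):
    print(tri([ray(a[1],u,a[0]),ray(b[1],v,b[0])]))
go([527.3,-324.3,3],frame([.94,-.34,0],[0,0,-1]))
E
```

```text
[ 534.421 -303.132   18.855]
[ 504.832 -328.645   29.196]
[ 543.976 -341.516   28.969]
shift [-0.001  0.05   0.   ] rot [-0.001 -0.001  0.002] ang 0.1 rows>= 0.7925393599105146
```

carry_out --pt "0 0.02 0 0 0 0 0.088" --pt "0 0.035 0 0 0 0.001 0.088" --pt "0 0.042 0 0 0 0.001 0.088" --pt "0 0.047 0 0 0 0.001 0.088" --pt "0 0.047 0 0 0 0.001 0.088" --pt "0 0.047 0 0 0 0.001 0.05" --pt "0 0.047 0 0 0 0.001 0.05" --pt "0 0.047 0 0 0 0.001 0.05" --pt "0 0.047 0 0 0 0.001 0.05" --pt "0 0.047 0 0 0 0.001 0.05" --grip_force 20

```text
time_s: 14.82
ee_pos: [527.9, -324.9, 5.8]
orientation: [[0.94, 0.001, 0.341], [-0.341, -0.0, 0.94], [0.001, -1.0, 0.0]]
ft_force: [-0.6, -0.0, 3.5]
opening: 65.1
```

```bash
python3 b.py w9; python3 - <<'E'
from fit import *
C=np.array([543.8,93.8,121.3]);x,y,n=basis(.145)
t=-2.0944
N=np.array([543.6,31.2,57.8]); rad=np.cos(t)*x+np.sin(t)*y; tan=-np.sin(t)*x+np.cos(t)*y
R=frame(tan,-n); print(R)
go(N+3*rad+n*120,R)
print(N+3*rad+n*120)
E
```

```text
14.825 [-0.7  0.7  1.4  0.   1.  -0.4] [ 527.9 -324.9    5.8] [-0.6 -0.   3.5] 65.06053367661254
[[ 0.849  0.418  0.323]
 [-0.381  0.061  0.922]
 [ 0.366 -0.906  0.211]]
shift [-0.151 -0.16   0.313] rot [ 0.212  0.03  -0.38 ] ang 25.0 rows>= 6.126344029548647
[492.45   21.105 165.922]
```

View pics/w9.png

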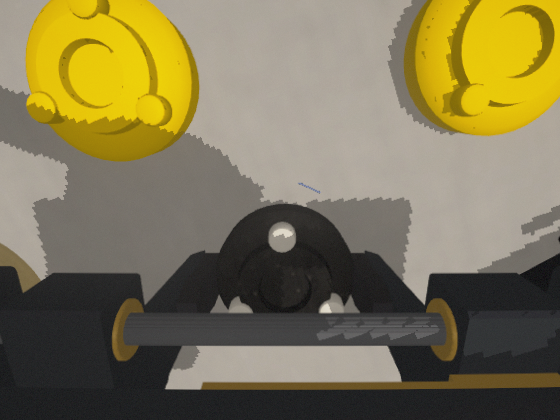

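carry_out --pt "0 -0.02 0 0 0 0 0.05" --pt "0 -0.06 0 0 0 0 0.05" --pt "0 -0.1 0 0 0 0 0.05" --pt "0 -0.14 0 0 0 0 0.05" --pt "0 -0.18 0.01 0 0 0 0.05" --pt "-0.017 -0.2 0.035 0.024 0.003 -0.042 0.05" --pt "-0.034 -0.2 0.07 0.047 0.006 -0.084 0.05" --pt "-0.05 -0.2 0.104 0.07 0.01 -0.127 0.05" --pt "-0.067 -0.2 0.139 0.094 0.013 -0.17 0.05" --pt "-0.084 -0.2 0.174 0.118 0.017 -0.21 0.05" --pt "-0.1 -0.2 0.209 0.141 0.02 -0.253 0.05" --pt "-0.117 -0.2 0.243 0.165 0.023 -0.295 0.05" --pt "-0.134 -0.2 0.278 0.188 0.027 -0.338 0.05" --pt "-0.151 -0.19 0.313 0.212 0.03 -0.38 0.05" --pt "-0.151 -0.17 0.313 0.212 0.03 -0.38 0.05" --pt "-0.151 -0.16 0.313 0.212 0.03 -0.38 0.05" --pt "-0.151 -0.16 0.313 0.212 0.03 -0.38 0.05" --grip_force 25

```text
time_s: 17.0
ee_pos: [492.4, 20.6, 165.2]
orientation: [[0.849, 0.417, 0.324], [-0.382, 0.061, 0.922], [0.364, -0.907, 0.211]]
ft_force: [-0.5, -0.4, -1.0]
opening: 64.7
```

```bash
python3 b.py w10 ; python3 - <<'E'
from fit import *
st,p=pickle.load(open("pics/w10.pkl","rb"))
C=np.array([543.8,93.8,121.3]);x,y,n=basis(.145)
t=-2.0944
N=np.array([543.6,31.2,57.8]); rad=np.cos(t)*x+np.sin(t)*y; tan=-np.sin(t)*x+np.cos(t)*y
R=frame(tan,-n)
go(N+3*rad+n*6,R)
print(proj(p,N,st),robot.state()["ft_force"])
E
```

```text
17.0 [-0.3  0.2  1.9  0.3  0.7 -0.1] [492.4  20.6 165.2] [-0.5 -0.4 -1. ] 64.68113066836221
shift [-0.     0.114  0.001] rot [ 0. -0. -0.] ang 0.0 rows>= 1.8213422380813251
[[285.424 201.598]] [-1.236  0.67  -0.121]
```

View pics/w10.png

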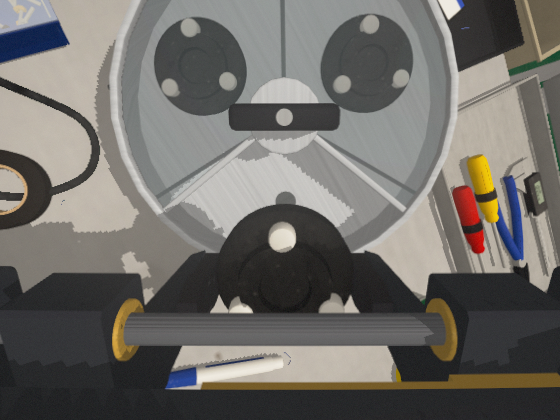

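carry_out --pt "0 0.03 0.001 0 0 0 0.05" --pt "0 0.06 0.001 0 0 0 0.05" --pt "0 0.08 0.001 0 0 0 0.05" --pt "0 0.095 0.001 0 0 0 0.05" --pt "0 0.103 0.001 0 0 0 0.05" --pt "0 0.103 0.001 0 0 0 0.05"

```text
time_s: 17.8
ee_pos: [536.2, 27.6, 72.7]
orientation: [[0.849, 0.418, 0.324], [-0.382, 0.061, 0.922], [0.366, -0.906, 0.211]]
ft_force: [-0.7, 0.4, -0.6]
opening: 64.8
```

```bash
python3 b.py w11
```

```text
17.8 [-0.2  0.4  1.9  0.4  0.4 -0.2] [536.2  27.6  72.7] [-0.7  0.4 -0.6] 64.770600493119
```

View pics/w11.png

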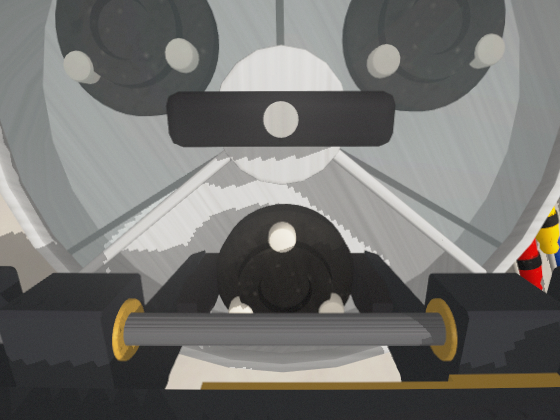

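Inside the opening with clearance, no contact force. Lowering slowly until the floor is felt.

carry_out --pt "0 0.003 0 0 0 0 0.05" --pt "0 0.006 0 0 0 0 0.05" --pt "0 0.008 0 0 0 0 0.05" --pt "0 0.009 0 0 0 0 0.05" --pt "0 0.009 0 0 0 0 0.05"

```text
time_s: 18.48
ee_pos: [540.0, 28.1, 64.8]
orientation: [[0.849, 0.418, 0.324], [-0.382, 0.061, 0.922], [0.366, -0.906, 0.211]]
ft_force: [-0.3, 0.4, 0.0]
opening: 64.6
```

carry_out --pt "0 0.001 0 0 0 0 0.05" --pt "0 0.002 0 0 0 0 0.05" --pt "0 0.002 0 0 0 0 0.05"

```text
time_s: 18.85
ee_pos: [540.8, 28.3, 62.9]
orientation: [[0.849, 0.418, 0.324], [-0.382, 0.061, 0.922], [0.366, -0.906, 0.211]]
ft_force: [-0.6, -0.5, -1.1]
opening: 65.1
```

carry_out --pt "0 0.001 0 0 0 0 0.05" --pt "0 0.0015 0 0 0 0 0.05" --pt "0 0.0015 0 0 0 0 0.05"

```text
time_s: 19.23
ee_pos: [541.4, 28.3, 61.5]
orientation: [[0.849, 0.418, 0.324], [-0.382, 0.061, 0.922], [0.366, -0.906, 0.211]]
ft_force: [1.1, 0.5, -0.8]
opening: 64.8
```

carry_out --pt "0 0.001 0 0 0 0 0.05" --pt "0 0.0015 0 0 0 0 0.05" --pt "0 0.0015 0 0 0 0 0.05"

```text
time_s: 19.6
ee_pos: [541.8, 28.4, 61.0]
orientation: [[0.849, 0.419, 0.323], [-0.382, 0.061, 0.922], [0.366, -0.906, 0.211]]
ft_force: [-7.7, -2.8, 12.9]
opening: 65.0
```

carry_out --pt "0 -0.0005 0 0 0 0 0.07" --pt "0 -0.0005 0 0 0 0 0.075" --pt "0 -0.0005 0 0 0 0 0.08" --pt "0 -0.0005 0 0 0 0 0.08" --pt "0 -0.0005 0 0 0 0 0.08" --pt "0 -0.01 0 0 0 0 0.08" --pt "0 -0.03 0 0 0 0 0.08" --pt "0 -0.06 0 0 0 0 0.08" --pt "0 -0.1 0 0 0 0 0.08" --pt "0 -0.14 0 0 0 0 0.08" --pt "0 -0.18 0 0 0 0 0.08" --pt "0 -0.18 0 0 0 0 0.08"

```text
time_s: 21.1
ee_pos: [466.2, 17.2, 226.9]
orientation: [[0.846, 0.424, 0.323], [-0.381, 0.059, 0.923], [0.372, -0.904, 0.211]]
ft_force: [0.6, 0.5, -0.5]
opening: 80.1
```

```bash
python3 b.py w12 actuator dial_grip free_nest; python3 - <<'E'
from h import *
np.set_printoptions(precision=1,suppress=True)
for k in("scene","top"):
    p=robot.read_camera(k);save(p,k+"1");print([(r["point"],r["confidence"]) for r in robot.pinpoint(p,"actuator")])
s=cv2.imread("pics/scene1.png")
cv2.imwrite("pics/s1c.png",cv2.resize(s[120:340,130:400],None,fx=2.7,fy=2.7,interpolation=3))
E
```

```text
21.1 [-0.3  0.1  1.8  0.3  0.8 -0.1] [466.2  17.2 226.9] [ 0.6  0.5 -0.5] 80.14719177460186
actuator [(array([544.5,  32.6,  59. ]), array([283. , 185.5]), 0.85), (array([ 492.3, -213.1,   -3.1]), array([302.6, 365.8]), 0.69), (array([ 646.1, -261.3,   -2.3]), array([395.8, 333. ]), 0.54)]
dial_grip [(array([543. ,  93.2, 122.7]), array([281.8, 119. ]), 0.6)]
free_nest []
[([546.6, 26.7, 53.0], 0.82), ([641.5, -256.3, -1.7], 0.73), ([491.5, -220.5, -0.3], 0.47), ([349.1, 132.2, -0.7], 0.43), ([545.7, 96.3, 122.4], 0.31)]
[([489.9, -220.1, -3.4], 0.91), ([639.4, -259.7, -0.8], 0.66), ([544.8, 28.3, 53.7], 0.61)]
```

View pics/w12.png

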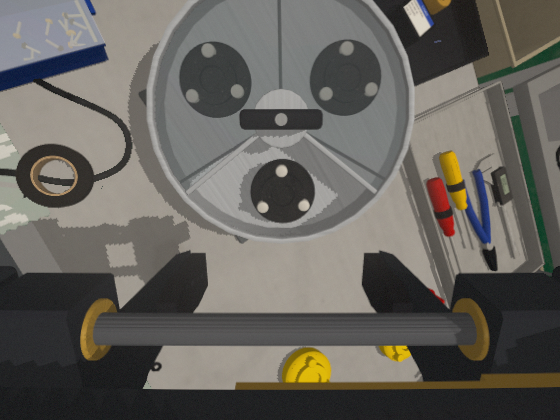

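View pics/s1c.png

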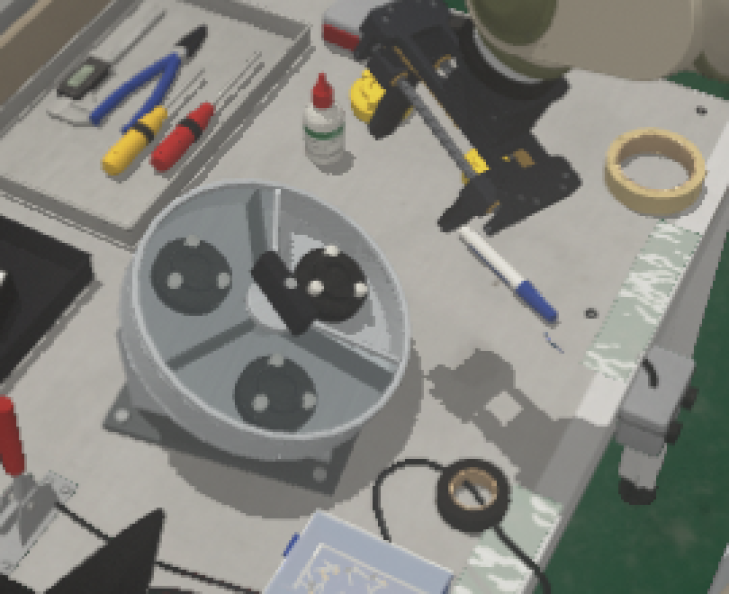

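```bash
python3 -c "
from cell import robot
print(robot.close_job())"
```

```text
the job is handed in; nothing more can be done
None
```

The actuator is in the front right compartment, the empty one with the screw head showing. The cover is left open over it and the arm is clear. I handed the job in at about 21 s of the 54 s allowed.

**Cover:** I gripped the bar knob and turned it from about +0.09 to −2.09 rad. The strip edges in the wrist picture afterwards gave −2.098 rad. The target is −2.094 by the text and −2.081 by my measured screw position, so opening and compartment middle are about 1 mm apart.

**Actuator:** I took the black one and left both yellow look-alikes alone. I gripped it by the rim and lowered it square to the face in 1–2 mm steps. At about 15 N of contact with the floor I opened the fingers and drew straight back.

**Last checks:**
- The wrist picture shows the actuator upright and centred in the opening, with the screw head hidden under it.
- The wrist camera's network places it about 2 mm from the measured floor middle. The fixed cameras' readings are about 5 to 7 mm off, well inside the 50 mm limit.
- The flatness comes from the pictures and the square floor contact; I did not measure the angle separately.
- The wrist force is about zero. The bystanders look unmoved in the final pictures, but I did not measure each one.

**Disagreements:** One triangulated actuator knob came out about 10 mm lower than the other two, which agreed with the stated 28 mm height, so I treated it as a pixel-picking error. The network also gave a few wrong or low-confidence points for the nest, and I used my own triangulated screw position instead.

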